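# Sort the tested fan-regulator modules and seal the dry box

## Task

Sort the regulator modules on the bench by the tag on top: every one with a round tag goes into a nest of the dry box, every one with a bar tag into a nest of the steel reject tray, each sitting upright and flat on the nest floor. Then lay the lid on the dry box with its boss in the opening and press it down by its corners, each one fully home in turn, until it sits flat and sealed all round. Leave the other things on the bench where they are.

Things in the scene. Friction and masses are not known exactly. Their poses are not given: they have to be found in the camera images.
- pass1: Fan speed-regulator module: black plastic block, 48 (local x) x 34 (local y) x 26 mm high, 90 g, with two short brass studs 4 mm long on its +x end; on its top a thin bare-metal tag that is ROUND (disc, 24 mm across) = tested good, a pass. Origin: centre of its underside, z up. May be absent.
- pass2: Fan speed-regulator module: black plastic block, 48 (local x) x 34 (local y) x 26 mm high, 90 g, with two short brass studs 4 mm long on its +x end; on its top a thin bare-metal tag that is ROUND (disc, 24 mm across) = tested good, a pass. Origin: centre of its underside, z up. May be absent.
- pass3: Fan speed-regulator module: black plastic block, 48 (local x) x 34 (local y) x 26 mm high, 90 g, with two short brass studs 4 mm long on its +x end; on its top a thin bare-metal tag that is ROUND (disc, 24 mm across) = tested good, a pass. Origin: centre of its underside, z up. May be absent.
- reject1: Fan speed-regulator module: black plastic block, 48 (local x) x 34 (local y) x 26 mm high, 90 g, with two short brass studs 4 mm long on its +x end; on its top a thin bare-metal tag that is a narrow BAR (40 x 7 mm, along local x) = failed, a reject. Origin: centre of its underside, z up. May be absent.
- reject2: Fan speed-regulator module: black plastic block, 48 (local x) x 34 (local y) x 26 mm high, 90 g, with two short brass studs 4 mm long on its +x end; on its top a thin bare-metal tag that is a narrow BAR (40 x 7 mm, along local x) = failed, a reject. Origin: centre of its underside, z up. May be absent.
- reject3: Fan speed-regulator module: black plastic block, 48 (local x) x 34 (local y) x 26 mm high, 90 g, with two short brass studs 4 mm long on its +x end; on its top a thin bare-metal tag that is a narrow BAR (40 x 7 mm, along local x) = failed, a reject. Origin: centre of its underside, z up. May be absent.
- drybox: Grey plastic dry box, fixed, open-topped, 150 (local x) x 206 (y) mm over its flange, flange top 60 mm up. Inside 124 x 180 mm, inner floor 4 mm above the origin. White ribs 3 mm thick, 6 mm high split the floor into four nests 60 (x) x 88 (y) mm, centred at local (+-31.7, +-45.7) mm. Rubber gasket on the flange, 7 mm proud at the four corners. Origin: centre of the underside, z up.
- lid: Dry box lid, loose, 350 g: boss 118 x 174 x 14 mm below (3 mm play in the opening), aluminium plate 150 (local x) x 206 (y) x 6 mm, black bar handle 18 (x) x 90 (y), 30 mm high, mid-plate. Origin: centre of boss underside; plate top at 20 mm, handle top 50 mm. Fits either way round. Lid origin above the box's: 53 mm on unpressed gasket, 46 mm fully home (plate top then 66 mm).
- tray: Low steel reject tray, fixed, 103 (local x) x 141 (local y) mm, walls 4 mm thick and 20 mm high, floor 4 mm. A rib 3 mm thick and 6 mm high splits it into two reject nests, each 95 (x) x 65 (y) mm, centred at local (0, +-34) mm. Origin: centre of the underside, z up.
- gasket_nl (a joint): Gasket corner at local (-68.5, +96.5) mm of the dry box: black rubber, 12 x 12 mm, under that corner of the lid. 0 = standing 7 mm proud of the flange, 0.007 = pressed flush; it stays where it is pressed. It yields at about 12 N (more if pressed fast), so press the lid's plate right over it, 15 to 20 N, slowly.
- gasket_nr (a joint): Gasket corner at local (-68.5, -96.5) mm of the dry box: black rubber, 12 x 12 mm, under that corner of the lid. 0 = standing 7 mm proud of the flange, 0.007 = pressed flush; it stays where it is pressed. It yields at about 12 N (more if pressed fast), so press the lid's plate right over it, 15 to 20 N, slowly.
- gasket_fl (a joint): Gasket corner at local (+68.5, +96.5) mm of the dry box: black rubber, 12 x 12 mm, under that corner of the lid. 0 = standing 7 mm proud of the flange, 0.007 = pressed flush; it stays where it is pressed. It yields at about 12 N (more if pressed fast), so press the lid's plate right over it, 15 to 20 N, slowly.
- gasket_fr (a joint): Gasket corner at local (+68.5, -96.5) mm of the dry box: black rubber, 12 x 12 mm, under that corner of the lid. 0 = standing 7 mm proud of the flange, 0.007 = pressed flush; it stays where it is pressed. It yields at about 12 N (more if pressed fast), so press the lid's plate right over it, 15 to 20 N, slowly.
- pliers: Bystander: yellow-handled pliers, about 150 mm long, lying flat; origin under the pivot.
- screw_jar: Bystander: glass screw jar with a white cap, 52 mm across, 60 mm high; origin under its centre.
- driver: Bystander: screwdriver lying on the bench near the robot; origin under its middle.
- bearing: Bystander: steel ball bearing, 42 mm across, 12 mm high, lying flat; origin under its centre.
There are look-alikes about, which are no part of the job. Leave any blue look-alike of the reject1 alone.

How it is judged:
By the outcome, as a careful person would: the job done as asked, in the order asked, and still so for the second after the job is handed in, with the robot touching nothing.
Of pass1, pass2, pass3 only 2 to 3 are there at a start; the rules pass over those that are not, and their reading is None.
Of reject1, reject2, reject3 only 1 to 2 are there at a start; the rules pass over those that are not, and their reading is None.
At some moment in a run one of pass1, pass2, pass3, reject1, reject2, reject3 may be knocked a few centimetres aside while the robot is not near it.
Once in a run the grip may slacken for a moment while it holds something.
It also fails if it takes over 210 s, if anything falls off the work surface, if the arm or the gripper's body presses on something with over 40 N, if the wrist force passes 120 N, or if a joint passes its speed limit or range.

## Robot

A 6-joint arm with a two-finger parallel gripper is mounted at the origin on the work surface. World frame = base frame: x ahead of the robot, y to its left, z up, the work surface at z = 0. Lengths are in m, angles in rad, forces in N, time in s.
With the tool pointing down it reaches from about 0.25 to 0.725 m from the base axis. Payload 4 kg.
Tool frame: the origin (TCP) lies midway between the tips of the shut fingers; the grasp point (between the pads) lies 19 mm behind it; z points along the fingers, y is the line along which they close (so a half turn about z gives the same grasp; the last joint's range is limited). The gripper opens to 85 mm and grips with 20 to 120 N. Pads are 22 mm wide; open, the fingers measure 114 mm over their backs; the gripper's body (76 mm by 85 mm) begins 54 mm behind the grasp point. The pads swing forward as they close: fully open they stand 13 mm farther back than shut.
Start: joints at [1.186, 0.241, 0.005, 1.335, 0, 1.571], TCP at [0.188, 0.463, 0.231] pointing down, gripper open.
Joint ranges: [-2.72, 2.72], [-1.05, 1.87], [-1.09, 1.28], [-1.99, 2.15], [-1.42, 1.44], [-3.14, 3.14]. Speed limits (rad/s): [2.79, 2.79, 3.14, 3.14, 3.14, 3.14].

## Interface

Orientations are given as a unit quaternion [x, y, z, w].
In Python, from workcell import status, camera, get_calibration, ticket gives the robot as it stands.
- The arm moves only by the shell command python3 -m creep 'ROWS' [OPENING]. ROWS is JSON, a list of rows, each a list of 6 numbers: the shift along the world's x, y, z in cm, then the turn, a rotation vector about the world's x, y, z in degrees. A call has 1 to 8 rows; each row shifts and turns the commanded pose from where the row before left it; what a row does not reach is not made up. A row lasts 1/10 s, in which the tool goes at most 50 mm and 8.59 degrees, less where a joint would pass 70% of its speed; a pose out of reach is approached as far as the arm can. A call is refused whole if a number of a shift passes 5 or a number of a turn 8.59, either way. A call with a gripper value outside its range is refused whole. OPENING is the opening, from -1 (shut) to 1 (fully open), so that 0 is half open, set as the call begins (- or left out, the last holds). The fingers move at their own pace and stop on an object; the grip force is fixed at half the most. Time passes only in rows, so rows that do not move let the fingers close. It gives the time, the measured TCP pose, the force, the opening and the grip force at its end, in the units of the state.
- status.get_obs(): the state, without advancing time (a new reading comes with each control period).
- camera(name): name is "scene" or "top" or "wrist"; returns the picture (400x640x3 uint8, red, green, blue); there is no depth.
- get_calibration(name): a dict with "fx", "fy", "cx", "cy" (pixels), "rvec" (rotation vector, rad) and "tvec" (3), from world to camera coordinates, as OpenCV has them; the wrist camera has in their place "tool_from_camera" (4x4, takes a point from camera to tool coordinates, whose origin is the TCP and whose axes are the flange's). Camera axes: x right, y down, z forward; pixel columns grow to the right and rows downward; lengths in m; the calibration is good to about 2 mm. A picture is of the moment at which its call begins: read the wrist's pose just before it. get_calibration takes no time and is no camera call.
- ticket.job_done(): hands the job in; it is judged then, once.
The state is a dict: "clock": time; "joint_pos": joint angles; "joint_vel": joint speeds; "tau": joint torques, N m; "eef_pos": TCP position; "tool_rot": TCP orientation; "ft_force": force on the tool from outside, world axes, zero at the start; "ft_torque": the same for the moment, N m; "grip_width": finger opening in m; "grasp_force": force on a finger pad.
Only numpy, scipy, OpenCV 4.12 (cv2) and the standard library are available. Lean on these libraries where they do the work, as an engineer would, in place of code of your own. Each camera call takes 0.05 s, during which the arm holds its last target. There are 200 camera calls.

## Working session

There is one attempt and no reset: what is moved stays moved. The work goes in short steps, Python scripts to look and compute and a shell command to move; the robot and the scene stay as the last step left them, time stands still between calls to the robot, and variables do not carry over. Pictures are saved under pics/ and viewed, at most 14 in all, crops included, and the job is handed in when it is done.

```bash
ls; mkdir -p pics; cat > h.py <<'E'
import numpy as np, cv2
from workcell import status, camera, get_calibration, ticket
from scipy.spatial.transform import Rotation as R
def ray(name,uv,z,obs=None):
    c=get_calibration(name); uv=np.atleast_2d(uv).astype(float)
    d=np.c_[(uv[:,0]-c['cx'])/c['fx'],(uv[:,1]-c['cy'])/c['fy'],np.ones(len(uv))]
    if 'rvec' in c:
        M=cv2.Rodrigues(np.array(c['rvec'],float))[0]; o=-M.T@np.array(c['tvec'],float).ravel(); d=d@M
    else:
        T=np.eye(4);T[:3,:3]=R.from_quat(obs['tool_rot']).as_matrix();T[:3,3]=obs['eef_pos']
        T=T@np.array(c['tool_from_camera']); o=T[:3,3]; d=d@T[:3,:3].T
    return o+d*((z-o[2])/d[:,2])[:,None]
def snap(name,f):
    o=status.get_obs(); im=camera(name); cv2.imwrite(f'pics/{f}.png',im[...,::-1]); return o,im
E
python3 - <<'E'
from h import *
for n in('top','scene'):
    snap(n,n+'0')
print(get_calibration('top'),get_calibration('wrist'))
print(status.get_obs())
E
```

```text
pics
{'fx': 376.9128545998713, 'fy': 376.9128545998713, 'cx': 322.4133188560158, 'cy': 195.98429468503167, 'rvec': array([ 2.25582412, -1.91573824,  0.23167493]), 'tvec': array([-0.03800037,  0.56904261,  0.78409581])} {'fx': 330.36054509512576, 'fy': 330.36054509512576, 'cx': 318.93762099063326, 'cy': 196.20417821077862, 'tool_from_camera': array([[ 6.97366573e-04, -9.46662246e-01, -3.22226791e-01,
         8.19719250e-02],
       [ 9.99999748e-01,  6.16275985e-04,  3.53667638e-04,
        -6.37589110e-04],
       [-1.36223168e-04, -3.22226956e-01,  9.46662437e-01,
        -1.43658589e-01],
       [ 0.00000000e+00,  0.00000000e+00,  0.00000000e+00,
         1.00000000e+00]])}
{'clock': 0.1, 'joint_pos': array([ 1.18596504e+00,  2.41364832e-01,  3.89726523e-03,  1.33518533e+00,
       -3.20145233e-06,  1.57080961e+00]), 'joint_vel': array([-0.00121499, -0.00104453,  0.00403945, -0.00033151, -0.00099104,
        0.00062755]), 'tau': array([ 1.06988487e-04, -3.73137188e+01,  2.53011060e+01,  1.08537849e-02,
        3.09170605e-05, -7.77519318e-06]), 'eef_pos': array([0.18749907, 0.46292879, 0.230503  ]), 'tool_rot': array([ 1.91236946e-01,  9.81543462e-01, -9.11462627e-04, -1.75939514e-04]), 'ft_force': array([ 0.48654101,  0.03657217, -0.42268704]), 'ft_torque': array([-0.04041174,  0.01044617,  0.01723164]), 'grasp_force': 0.0, 'grip_width': 0.08566071798736812}
```

View pics/top0.png

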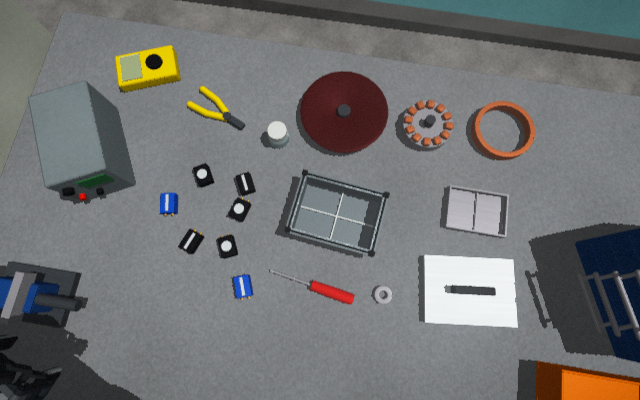

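View pics/scene0.png

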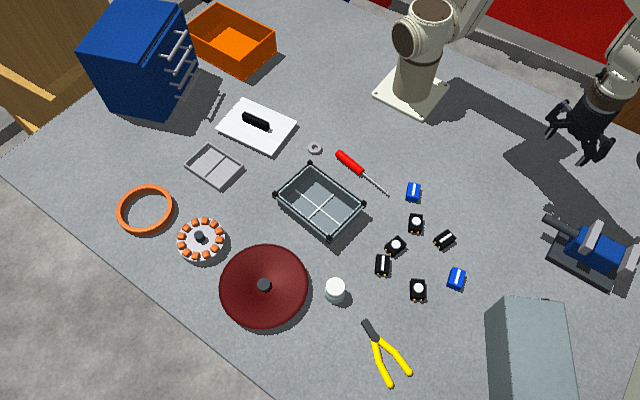

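The top view shows five black modules. Round tags are at (203,175), (238,209) and (227,246); bar tags at (245,184) and (191,242). The blue look-alikes at (169,204) and (243,287) are to be left alone. The box is at (338,214), the tray at (476,211) and the white lid at (470,290).

```bash
cat >> h.py <<'E'
def poly(mask,minarea=15):
    cs=cv2.findContours(mask.astype(np.uint8),cv2.RETR_EXTERNAL,cv2.CHAIN_APPROX_NONE)[0]
    return [c[:,0,:] for c in cs if cv2.contourArea(c)>=minarea]
def rect(P):
    (c,s,a)=cv2.minAreaRect((P[:,:2]*1000).astype(np.float32))
    if s[0]<s[1]: s=s[::-1];a+=90
    a=(a+90)%180-90
    return np.round(c,1),np.round(s,1),round(a,1)   # mm, long side angle deg
def tags(im,name='top',z=.027,roi=(150,150,270,310),obs=None):
    """bright tags on black modules; returns world centre, sides, long-axis angle"""
    x0,y0,x1,y1=roi; g=im.astype(int); m=np.zeros(im.shape[:2],bool)
    m[y0:y1,x0:x1]=(g.min(2)>150)[y0:y1,x0:x1]
    out=[]
    for c in poly(m):
        P=ray(name,c,z,obs); ce,s,a=rect(P)
        u,v=c.mean(0); ring=g[int(v)-9:int(v)+10,int(u)-9:int(u)+10].reshape(-1,3)
        blue=np.mean(ring[:,2]-ring[:,0]>60)
        out.append((np.round(c.mean(0)),ce,s,a,'BLUE' if blue>.15 else ''))
    return out
E
python3 - <<'E'
from h import *
im=cv2.imread('pics/top0.png')[...,::-1]
for t in tags(im): print(*t)
g=im.astype(int)
def show(n,m,z,mn=100):
    for c in poly(m,mn): print(n,np.round(c.mean(0)),*rect(ray('top',c,z)))
# black blocks
m=np.zeros(g.shape[:2],bool); m[150:310,150:270]=(g.max(2)<60)[150:310,150:270]; show('blk',m,.02,60)
m=np.zeros(g.shape[:2],bool); m[245:340,410:530]=(g.min(2)>200)[245:340,410:530]; show('lid',m,.020)
m=np.zeros(g.shape[:2],bool); m[278:305,440:500]=(g.max(2)<90)[278:305,440:500]; show('handle',m,.05,50)
for nm,(x0,y0,x1,y1) in dict(tray=(430,175,520,245),box=(275,160,400,265)).items():
    cv2.imwrite(f'pics/{nm}.png',cv2.resize(im[y0:y1,x0:x1,::-1],None,fx=6,fy=5.5 if nm=="box" else 6,interpolation=cv2.INTER_CUBIC))
a=cv2.imread('pics/tray.png');b=cv2.imread('pics/box.png');print(a.shape,b.shape)
c=cv2.resize(im[150:310,150:270,::-1],None,fx=3.6,fy=3.6,interpolation=cv2.INTER_CUBIC)
cv2.imwrite('pics/mods.png',c)
E
```

```text
[242. 286.] [344.1 200.5] [39.6  5.8] 21.8 BLUE
[226. 246.] [425.9 256. ] [21.  20.5] -80.7 
[189. 240.] [424.2 341.1] [38.8  6.4] -19.7 
[238. 208.] [516.5 245.4] [22.4 21.2] 55.3 
[166. 202.] [502.8 416.3] [38.9  4.7] 14.7 BLUE
[244. 182.] [580.4 245.3] [37.1  5.9] 27.9 
[202. 173.] [585.3 350.1] [21.7 21.7] -34.7 
blk [227. 246.] [425.  255.4] [50.1 41.7] 25.4
blk [191. 241.] [422.2 339.2] [49.7 40.4] -20.7
blk [239. 210.] [514.2 245.8] [51.2 41. ] -14.7
blk [244. 184.] [577.7 246.7] [53.2 41.5] 28.2
blk [202. 175.] [582.4 350.2] [54.6 41.2] 31.0
lid [470. 291.] [ 418. -307.] [204.4 150. ] -83.5
handle [472. 290.] [ 417.2 -301.5] [94. 16.] -83.8
(420, 540, 3) (578, 750, 3)
```

View pics/mods.png

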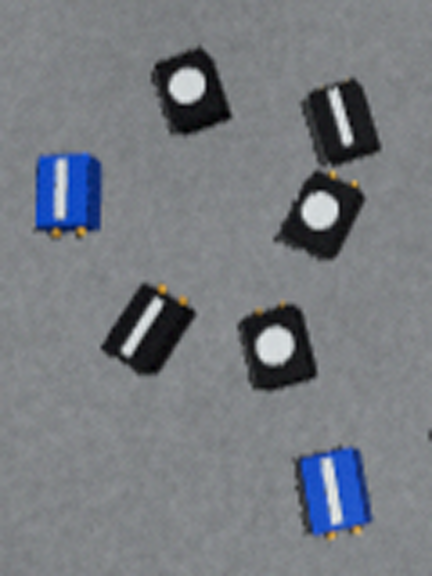

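View pics/box.png

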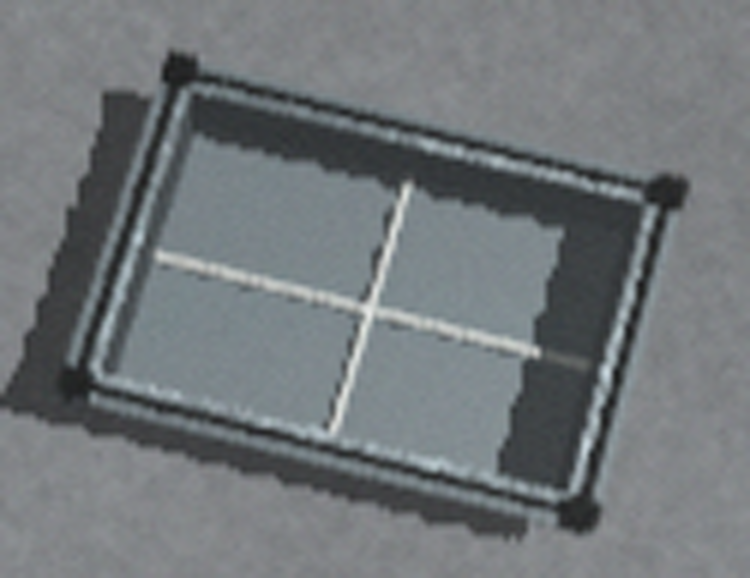

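View pics/tray.png

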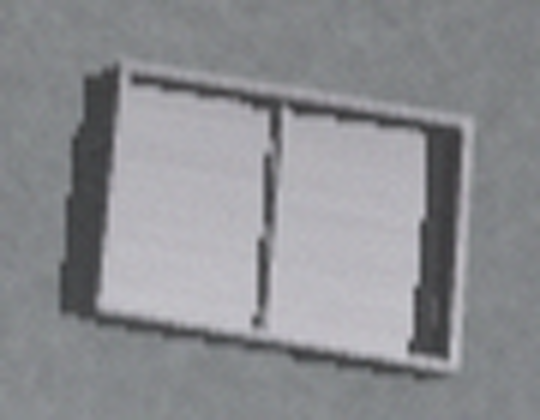

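The enlarged crop confirms it. Round tags are at crop (187,85), (320,210) and (273,345), and bars at (340,115) and (142,325); both blue blocks are out. In the box crop the four gasket corners are at (180,70), (666,190), (578,515) and (76,380), with the ribs crossing at (371,313). The tray crop's outer corners are at (122,65), (472,122), (460,370) and (98,312).

```bash
python3 - <<'E'
from h import *
def o(p,x0,y0,fx,fy): p=np.array(p,float); return np.c_[(p[:,0]+.5)/fx-.5+x0,(p[:,1]+.5)/fy-.5+y0]
b=ray('top',o([(180,70),(666,190),(578,515),(76,380)],275,160,6,5.5),.067)[:,:2]*1000
r=ray('top',o([(371,313)],275,160,6,5.5),.010)*1000
rr=ray('top',o([(155,256),(590,360),(406,183),(332,433)],275,160,6,5.5),.010)[:,:2]*1000
t=ray('top',o([(122,65),(472,122),(460,370),(98,312)],430,175,6,6),.020)[:,:2]*1000
ang=lambda d:np.degrees(np.arctan2(d[1],d[0]))
for n,p in(('box',b),('tray',t)):
    d=np.roll(p,-1,0)-p
    print(n,np.round(p,1).tolist(),'c',p.mean(0),'len',np.hypot(*d.T).round(1),'ang',[round(ang(x),1) for x in d])
print('rib',r,rr.round(), ang(rr[1]-rr[0]),ang(rr[3]-rr[2]))
E
```

```text
box [[615.9, 103.9], [595.1, -85.6], [458.3, -70.3], [481.7, 119.4]] c [537.74427089  16.83275355] len [190.7 137.7 191.1 135.1] ang [np.float64(-96.3), np.float64(173.6), np.float64(83.0), np.float64(-6.6)]
tray [[654.4, -242.3], [653.7, -382.4], [553.2, -382.6], [553.0, -241.5]] c [ 603.56916087 -312.21650855] len [140.1 100.5 141.2 101.4] ang [np.float64(-90.3), np.float64(-179.9), np.float64(90.1), np.float64(-0.5)]
rib [[536.88333761  15.46477075  10.        ]] [[548. 104.]
 [531. -73.]
 [596.  10.]
 [483.  23.]] -95.51767659106976 173.8678920832975
```

```bash
cat >> h.py <<'E'
def look(f=None):
    """wrist view: tags + black outlines, world mm"""
    o=status.get_obs(); im=camera('wrist')
    if f: cv2.imwrite(f'pics/{f}.png',im[...,::-1])
    g=im.astype(int); e=o['eef_pos']*1000; x=R.from_quat(o['tool_rot']).as_matrix()[:,0]
    print('t',round(o['clock'],2),'tcp',e.round(1),'xang',round(np.degrees(np.arctan2(x[1],x[0])),1),'w',round(o['grip_width'],4))
    for c in poly(g.min(2)>150,120):
        P=ray('wrist',c,.027,o); ce,s,a=rect(P)
        if s[0]<45 and np.hypot(*(ce-e[:2]))<90: print(' tag',c.mean(0).round(),ce,s,a)
    dark=(g.max(2)<75); 
    for c in poly(cv2.morphologyEx(dark.astype(np.uint8),cv2.MORPH_OPEN,np.ones((5,5))),800):
        P=ray('wrist',cv2.convexHull(c.astype(np.int32))[:,0],.026,o); ce,s,a=rect(P)
        if s[0]<75 and np.hypot(*(ce-e[:2]))<90: print(' blk',c.mean(0).round(),ce,s,a)
    return o,im
E
python3 -m creep '[[4.1,-2.7,-1.1,0,0,0.9],[4.1,-2.7,-1.1,0,0,0.9],[4.1,-2.7,-1.1,0,0,0.9],[4.1,-2.7,-1.1,0,0,0.9],[4.1,-2.7,-1.1,0,0,0.9],[4.1,-2.7,-1.1,0,0,0.9],[4.1,-2.7,-1.1,0,0,0.9],[4.1,-2.7,-1.1,0,0,0.9]]' 
python3 -m creep '[[0,0,0,0,0,0],[0,0,0,0,0,0]]' 0.2
python3 -c "
from h import *
look('w1')"
```

```text
clock: 0.9
eef_pos: [0.5148, 0.2472, 0.1429]
tool_rot: [0.129, 0.992, -0.0, -0.0]
ft_force: [0.0, 1.4, 0.2]
grip_width: 0.0856
grasp_force: 0.0
clock: 1.1
eef_pos: [0.5137, 0.2474, 0.1425]
tool_rot: [0.131, 0.991, -0.001, -0.001]
ft_force: [-0.9, -0.5, -0.9]
grip_width: 0.0591
grasp_force: 0.0
t 1.1 tcp [513.7 247.4 142.5] xang 165.0 w 0.0591
 tag [337. 259.] [580.3 245.6] [40.1  6.7] 27.0
 tag [318. 192.] [515.8 245.6] [23.5 23.4] -59.1
 tag [299.  76.] [425.1 255. ] [23.7 23.6] 74.8
 blk [305.  74.] [425.3 260.1] [51.6 42.1] 26.5
```

View pics/w1.png

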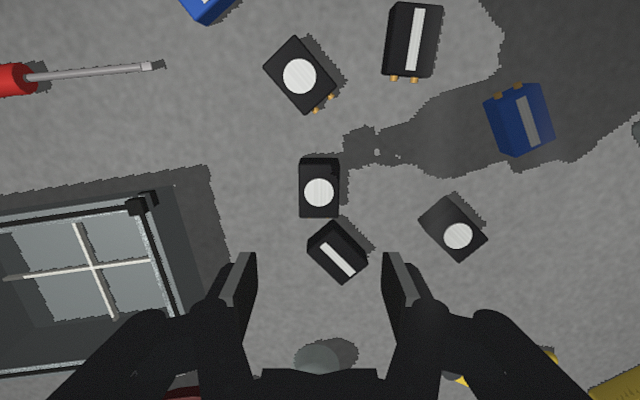

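The wrist view agrees with the top view: B, the round tag at (318,192), is at (516,245.6), aligned with the tool. I'll grasp it now.

```bash
python3 -m creep '[[0.1,-0.1,-3,0,0,0],[0.1,-0.1,-3,0,0,0],[0,0,-3,0,0,0],[0,0,-2.5,0,0,0],[0,0,-1.5,0,0,0],[0,0,-0.8,0,0,0],[0,0,0,0,0,0]]'
python3 -m creep '[[0,0,0,0,0,0],[0,0,0,0,0,0],[0,0,0,0,0,0],[0,0,0,0,0,0],[0,0,0,0,0,0],[0,0,0,0,0,0]]' -1
python3 -m creep '[[0,0,2,0,0,0],[0,0,4,0,0,0],[0,0,4,0,0,0],[0,0,4,0,0,0],[0,0,0,0,0,0]]'
python3 -c "
from h import *
look('w2')"
```

```text
clock: 1.85
eef_pos: [0.5141, 0.2475, 0.0053]
tool_rot: [0.128, 0.992, -0.0, -0.001]
ft_force: [-0.5, 0.2, 0.5]
grip_width: 0.0512
grasp_force: 0.0
clock: 2.45
eef_pos: [0.5166, 0.2475, 0.0074]
tool_rot: [0.129, 0.992, 0.001, 0.001]
ft_force: [-1.2, 1.0, 6.8]
grip_width: 0.0328
grasp_force: 61.3
clock: 2.95
eef_pos: [0.5195, 0.2484, 0.1525]
tool_rot: [0.129, 0.992, 0.003, 0.005]
ft_force: [0.7, -0.9, -0.4]
grip_width: 0.0328
grasp_force: 60.5
t 2.95 tcp [519.5 248.4 152.5] xang 165.1 w 0.0328
```

View pics/w2.png

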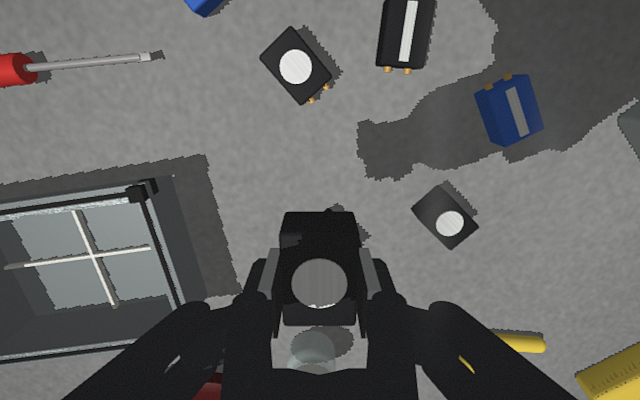

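```bash
cat >> h.py <<'E'
def rd():
    o=status.get_obs(); x=R.from_quat(o['tool_rot']).as_matrix(); a=np.degrees(np.arctan2(x[1,0],x[0,0]))
    print('t',round(o['clock'],2),'tcp',(o['eef_pos']*1000).round(1),'xang',round(a,2),'tilt',np.degrees(x[:2,2]).round(1),'F',o['ft_force'].round(1),'w',round(o['grip_width'],4),'gf',round(o['grasp_force'],1))
E
python3 -m creep '[[1.1,-3.8,0,0,0,1.7],[1.1,-3.8,0,0,0,1.7],[1.1,-3.8,0,0,0,1.7],[1.1,-3.8,0,0,0,1.7],[1.0,-3.7,0,0,0,1.7],[0,0,0,0,0,0]]' >/dev/null
python3 -c "
from h import *
rd()
for i in range(3): camera('top'); rd()"
```

```text
t 3.6 tcp [569.4  52.9 143.7] xang 173.29 tilt [-0.2 -0.1] F [ 1.  -0.3  0. ] w 0.0326 gf 65.8
t 3.65 tcp [568.8  55.2 143.7] xang 173.38 tilt [-0.2 -0. ] F [-1.1  0.9 -1.5] w 0.0327 gf 65.8
t 3.7 tcp [568.6  56.6 144. ] xang 173.5 tilt [-0.2  0. ] F [-0.6  0.  -0.6] w 0.0325 gf 65.8
t 3.75 tcp [568.6  57.6 144.2] xang 173.6 tilt [-0.2  0. ] F [ 0.8  0.1 -0.5] w 0.0328 gf 65.8
```

```bash
python3 -m creep '[[0.35,0,-3,0,0,0],[0,0,-3,0,0,0],[0,0,-2.5,0,0,0],[0,0,-1.5,0,0,0],[0,0,-1,0,0,0],[0,0,-0.5,0,0,0],[0,0,0,0,0,0],[0,0,0,0,0,0]]' >/dev/null
python3 -c "
from h import *
rd();o,im=snap('top','t1');rd()
cv2.imwrite('pics/t1c.png',cv2.resize(im[150:310,150:410,::-1],None,fx=3,fy=3,interpolation=cv2.INTER_CUBIC))"
```

```text
t 4.55 tcp [573.8  58.2  31.7] xang 173.68 tilt [0.1 0. ] F [ 1.1 -0.6 -1.4] w 0.0324 gf 65.8
t 4.6 tcp [574.   58.1  31.9] xang 173.67 tilt [0.1 0. ] F [-0.4  0.5 -0.6] w 0.0329 gf 65.8
```

```bash
python3 -m creep '[[-0.15,0,-1,0,0,0],[0,0,-0.6,0,0,0],[0,0,-0.3,0,0,0],[0,0,0,0,0,0],[0,0,0,0,0,0]]'
python3 -c "
from h import *
rd();camera('top');rd()"
```

```text
clock: 5.1
eef_pos: [0.5715, 0.0577, 0.0127]
tool_rot: [0.055, 0.998, 0.0, 0.0]
ft_force: [-3.1, -0.9, 7.4]
grip_width: 0.0327
grasp_force: 65.4
t 5.1 tcp [571.5  57.7  12.7] xang 173.65 tilt [0. 0.] F [-3.1 -0.9  7.4] w 0.0327 gf 65.4
t 5.15 tcp [571.5  57.7  12.7] xang 173.66 tilt [0. 0.] F [-2.8 -0.7  6.2] w 0.0325 gf 65.4
```

```bash
python3 -m creep '[[0,0,0,0,0,0],[0,0,0,0,0,0],[0,0,0,0,0,0],[0,0,2,0,0,0],[0,0,4,0,0,0],[0,0,4,0,0,0],[0,0,3,0,0,0]]' 0.15 | head -2
python3 -m creep '[[-1.8,2.5,0,0,0,3.9],[-1.8,2.5,0,0,0,3.9],[-1.8,2.5,0,0,0,3.9],[-1.8,2.5,0,0,0,3.9],[-1.8,2.5,0,0,0,3.9],[-1.8,2.5,0,0,0,3.9],[-1.8,2.4,0,0,0,3.9],[-1.8,2.3,0,0,0,3.9]]' >/dev/null
python3 -m creep '[[0,0,0,0,0,0],[0,0,0,0,0,0]]' >/dev/null
python3 -c "
from h import *
look('w3')
o,im=snap('top','t2')
for t in tags(im,roi=(150,150,400,310)): print(*t)
rd()"
```

```text
clock: 5.85
eef_pos: [0.5724, 0.0576, 0.1442]
t 6.85 tcp [427.5 255.  141.8] xang -155.1 w 0.0493
 tag [322. 188.] [425.  255.4] [23.2 23. ] 24.9
[383. 294.] [ 376.3 -113.8] [36.9 35.8] 7.4 
[242. 286.] [343.8 200.4] [40.1  5.8] 21.8 BLUE
[226. 246.] [425.9 256. ] [21.  20.5] -80.7 
[333. 217.] [536.8  26.3] [119.3 100.5] -56.9 
[322. 198.] [573.3  56.3] [21.8 18.9] 9.4 
[181. 203.] [507.8 380.5] [64.  12.9] 30.1 
[166. 195.] [523.5 420.1] [81.8 21.1] 22.1 
[244. 182.] [580.4 245.3] [37.1  5.9] 27.9 
[202. 173.] [585.3 350.1] [21.7 21.7] -34.7 
t 6.95 tcp [428.2 254.3 141.8] xang -155.22 tilt [ 0. -0.] F [ 0.5 -0.6  0.7] w 0.0489 gf 0.0
```

View pics/w3.png

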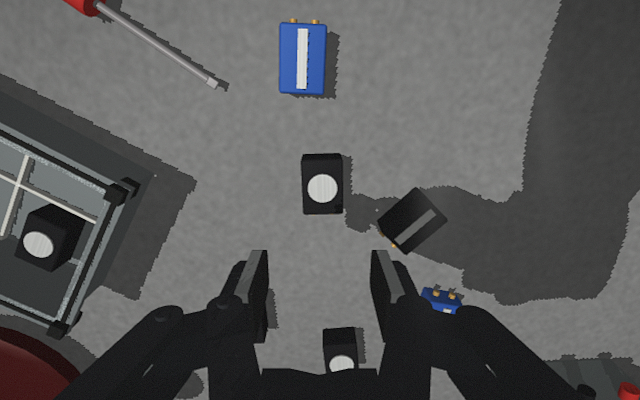

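A is the round tag at (322,188), aligned with the tool; E lies clear to its right at (410,220), and B is sitting in its nest at (40,240).

```bash
python3 -m creep '[[-0.25,0.1,-3,0,0,0],[0,0,-3,0,0,0],[0,0,-3,0,0,0],[0,0,-2.5,0,0,0],[0,0,-1,0,0,0],[0,0,-0.7,0,0,0],[0,0,0,0,0,0]]' 0.08 |head -2
python3 -m creep '[[0,0,0,0,0,0],[0,0,0,0,0,0],[0,0,0,0,0,0],[0,0,0,0,0,0],[0,0,0,0,0,0]]' -1 
python3 -m creep '[[0,0,2,0,0,0],[0,0,4,0,0,0],[0,0,4,0,0,0],[0,0,3.3,0,0,0],[0,0,0,0,0,0],[0,0,0,0,0,0]]' >/dev/null
python3 -c "
from h import *
o,im=look('w4')
rd()"
```

```text
clock: 7.65
eef_pos: [0.4255, 0.2553, 0.0096]
clock: 8.15
eef_pos: [0.4262, 0.2563, 0.0111]
tool_rot: [-0.215, 0.977, 0.0, 0.001]
ft_force: [-0.4, -1.2, 5.5]
grip_width: 0.0326
grasp_force: 60.8
t 8.75 tcp [425.4 256.  143.4] xang -155.1 w 0.0327
 tag [318. 260.] [485.6 282.1] [36.7  9.7] -62.9
 blk [396. 209.] [414.2 320. ] [48.7 43.3] -22.7
t 8.8 tcp [424.5 255.4 142.1] xang -155.14 tilt [-0.1 -0. ] F [-1.1 -0.1 -0.7] w 0.0327 gf 60.0
```

```bash
python3 -m creep '[[1.7,-3.6,0.1,0,0,-3.9],[1.7,-3.6,0.1,0,0,-3.9],[1.7,-3.6,0,0,0,-3.9],[1.7,-3.6,0,0,0,-3.9],[1.7,-3.6,0,0,0,-3.9],[1.7,-3.6,0,0,0,-3.9],[1.7,-3.6,0,0,0,-3.9],[1.7,-3.6,0,0,0,-3.9]]' >/dev/null
python3 -m creep '[[0,0,-2,0,0,0],[0,0,-2,0,0,0],[0,0,-1,0,0,0],[0,0,0,0,0,0],[0,0,0,0,0,0]]' >/dev/null
python3 -c "
from h import *
rd();camera('top');rd()"
```

```text
t 10.1 tcp [560.7 -31.9  94.3] xang 173.69 tilt [-0.1  0. ] F [ 0.9 -0.1  0.4] w 0.0324 gf 60.1
t 10.15 tcp [561.4 -31.9  95.2] xang 173.69 tilt [ 0. -0.] F [ 0.8 -0.3 -0.6] w 0.0325 gf 60.1
```

Aligned over the second nest. I'll lower to just above the floor, check, then release.

```bash
python3 -m creep '[[0,0,-2.5,0,0,0],[0,0,-2.5,0,0,0],[0,0,-1.5,0,0,0],[0,0,-0.8,0,0,0],[0,0,-0.6,0,0,0],[0,0,-0.3,0,0,0],[0,0,0,0,0,0],[0,0,0,0,0,0]]'
python3 -c "
from h import *
camera('top');rd()"
```

```text
clock: 10.95
eef_pos: [0.5619, -0.032, 0.0151]
tool_rot: [0.055, 0.998, 0.0, 0.001]
ft_force: [-4.3, 0.5, 6.4]
grip_width: 0.0326
grasp_force: 60.9
t 11.0 tcp [561.8 -32.1  15.1] xang 173.67 tilt [0.1 0. ] F [-3.8  0.1  6.8] w 0.0326 gf 60.9
```

```bash
python3 -m creep '[[0,0,0,0,0,0],[0,0,0,0,0,0],[0,0,0,0,0,0],[0,0,2,0,0,0],[0,0,4,0,0,0],[0,0,4,0,0,0],[0,0,3,0,0,0]]' 0.15 | head -2
python3 -m creep '[[0.3,4.7,0,0,0,4.7],[0.3,4.7,0,0,0,4.7],[0.3,4.7,0,0,0,4.7],[0.3,4.7,0,0,0,4.7],[0.3,4.7,0,0,0,4.7],[0.3,4.7,0,0,0,4.7],[0.3,4.7,0,0,0,4.7],[0.2,4.7,0,0,0,4.7]]' >/dev/null
python3 -m creep '[[0,0,0,0,0,0],[0,0,0,0,0,0],[0,0,0,0,0,0]]' >/dev/null
python3 -c "
from h import *
look('w5')
o,im=snap('top','t3')
for t in tags(im,roi=(150,150,400,310)): print(*t)
rd()"
```

```text
clock: 11.7
eef_pos: [0.5628, -0.0323, 0.1466]
t 12.8 tcp [584.4 343.  143.2] xang -148.8 w 0.0492
 tag [329. 194.] [584.3 351.1] [23.5 23. ] -12.5
[383. 294.] [ 376.3 -113.8] [36.9 35.8] 7.4 
[242. 286.] [343.8 200.6] [40.1  6.2] 21.7 BLUE
[189. 240.] [424.2 341.1] [38.8  6.4] -19.7 
[359. 208.] [563.8 -34.5] [21.6 21.3] 9.4 
[333. 217.] [536.8  26.3] [119.3 100.5] -56.9 
[166. 202.] [502.8 416.3] [38.9  4.7] 14.7 BLUE
[322. 198.] [573.3  56.3] [21.8 18.9] 9.4 
[244. 182.] [580.4 245.2] [37.1  6.1] 27.9 
[202. 173.] [585.3 350.1] [21.8 21.7] 55.3 
t 12.9 tcp [584.6 342.2 143.4] xang -148.87 tilt [ 0. -0.] F [ 0.6 -0.7  0.4] w 0.0495 gf 0.0
```

View pics/w5.png

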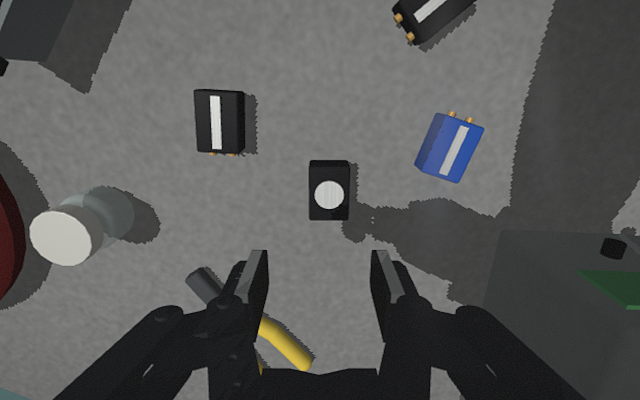

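C is the round tag at (329,194), aligned with the tool and clear of the pliers (205,285). D is the bar at (218,120).

```bash
python3 -m creep '[[0,0.85,-3,0,0,0],[0,0,-3,0,0,0],[0,0,-3,0,0,0],[0,0,-2.5,0,0,0],[0,0,-1,0,0,0],[0,0,-0.8,0,0,0],[0,0,0,0,0,0],[0,0,0,0,0,0]]' 0.1 |head -2
python3 -m creep '[[0,0,0,0,0,0],[0,0,0,0,0,0],[0,0,0,0,0,0],[0,0,0,0,0,0],[0,0,0,0,0,0]]' -1 
python3 -m creep '[[0,0,2,0,0,0],[0,0,4,0,0,0],[0,0,4,0,0,0],[0,0,3.4,0,0,0],[0,0,0,0,0,0],[0,0,0,0,0,0]]' >/dev/null
python3 -c "
from h import *
snap('wrist','w6');rd()"
```

```text
clock: 13.7
eef_pos: [0.5852, 0.3525, 0.0114]
clock: 14.2
eef_pos: [0.5854, 0.353, 0.012]
tool_rot: [-0.269, 0.963, 0.0, 0.002]
ft_force: [-0.4, -0.8, 5.6]
grip_width: 0.0325
grasp_force: 62.4
t 14.85 tcp [583.6 352.  143.1] xang -148.74 tilt [-0.1 -0. ] F [-0.3  0.4 -1.5] w 0.0325 gf 61.6
```

```bash
python3 -m creep '[[-0.9,-3.6,0.1,0,0,-4.7],[-0.9,-3.6,0.1,0,0,-4.7],[-0.9,-3.6,0,0,0,-4.7],[-0.9,-3.6,0,0,0,-4.7],[-0.9,-3.6,0,0,0,-4.7],[-0.9,-3.6,0,0,0,-4.7],[-0.9,-3.6,0,0,0,-4.7],[-0.9,-3.5,0,0,0,-4.7]]' >/dev/null
python3 -m creep '[[0,0,-2,0,0,0],[0,0,-2,0,0,0],[0,0,-1,0,0,0],[0,0,0,0,0,0],[0,0,0,0,0,0]]' >/dev/null
python3 -c "
from h import *
rd();camera('top');rd()"
```

```text
t 16.15 tcp [511.8  65.5  95.3] xang 173.68 tilt [-0.1 -0. ] F [-0.5  1.1 -0.4] w 0.0323 gf 61.6
t 16.2 tcp [512.4  65.6  96. ] xang 173.68 tilt [0. 0.] F [-0.5  0.6 -0.9] w 0.0326 gf 61.6
```

```bash
python3 -m creep '[[-0.1,0,-2.5,0,0,0],[0,0,-2.5,0,0,0],[0,0,-1.5,0,0,0],[0,0,-0.8,0,0,0],[0,0,-0.5,0,0,0],[0,0,-0.3,0,0,0],[0,0,0,0,0,0],[0,0,0,0,0,0]]'
python3 -c "
from h import *
camera('top');rd()"
```

```text
clock: 17.0
eef_pos: [0.5122, 0.0654, 0.0159]
tool_rot: [0.055, 0.998, 0.0, 0.001]
ft_force: [-0.4, -0.6, 2.5]
grip_width: 0.0325
grasp_force: 62.0
t 17.05 tcp [512.2  65.5  15.9] xang 173.66 tilt [0.1 0. ] F [-0.5 -0.7  2.7] w 0.033 gf 62.1
```

```bash
python3 -m creep '[[0,0,0,0,0,0],[0,0,0,0,0,0],[0,0,0,0,0,0],[0,0,2,0,0,0],[0,0,4,0,0,0],[0,0,4,0,0,0],[0,0,3,0,0,0]]' 0.15 | head -2
python3 -m creep '[[0.85,2.25,0,0,0,4.2],[0.85,2.25,0,0,0,4.2],[0.85,2.25,0,0,0,4.2],[0.85,2.25,0,0,0,4.2],[0.85,2.25,0,0,0,4.2],[0.85,2.25,0,0,0,4.2],[0.85,2.25,0,0,0,4.2],[0.85,2.25,0,0,0,4.2]]' >/dev/null
python3 -m creep '[[0,0,0,0,0,0],[0,0,0,0,0,0],[0,0,0,0,0,0]]' >/dev/null
python3 -c "
from h import *
look('w7')
o,im=snap('top','t4')
for t in tags(im,roi=(150,150,400,310)): print(*t)
rd()"
```

```text
clock: 17.75
eef_pos: [0.5117, 0.0657, 0.147]
t 18.85 tcp [578.6 244.5 144.5] xang -152.8 w 0.0492
 tag [321. 191.] [580.  245.9] [40.2  6.8] 27.6
[383. 294.] [ 376.3 -113.8] [36.  32.4] -80.7 
[242. 286.] [343.6 200.3] [36.3  5.8] 21.8 BLUE
[314. 222.] [512.6  64.1] [21.  18.8] -80.7 
[359. 208.] [563.5 -33.4] [21.7 18.8] 8.1 
[329. 214.] [549.   33.6] [101.3  91.4] 51.3 
[322. 197.] [573.3  56.3] [21.8 18.9] 9.4 
[244. 182.] [580.7 245.5] [36.3  5.8] 27.9 
[175. 232.] [452.2 379.3] [385.  119.2] 15.3 
t 18.95 tcp [578.8 244.3 144.8] xang -152.83 tilt [-0. -0.] F [ 0.1 -0.2  0.5] w 0.0491 gf 0.0
```

```bash
python3 -m creep '[[0.1,0.1,-3,0,0,0],[0,0,-3,0,0,0],[0,0,-3,0,0,0],[0,0,-2.5,0,0,0],[0,0,-1,0,0,0],[0,0,-0.9,0,0,0],[0,0,0,0,0,0],[0,0,0,0,0,0]]' 0.1 |head -2
python3 -m creep '[[0,0,0,0,0,0],[0,0,0,0,0,0],[0,0,0,0,0,0],[0,0,0,0,0,0],[0,0,0,0,0,0]]' -1 
python3 -m creep '[[0,0,2,0,0,0],[0,0,4,0,0,0],[0,0,4,0,0,0],[0,0,3.4,0,0,0],[0,0,0,0,0,0],[0,0,0,0,0,0]]' >/dev/null
python3 -c "
from h import *
snap('wrist','w8');rd()"
```

```text
clock: 19.75
eef_pos: [0.5811, 0.2465, 0.0121]
clock: 20.25
eef_pos: [0.5815, 0.2468, 0.0128]
tool_rot: [-0.236, 0.972, 0.0, 0.002]
ft_force: [0.1, -0.7, 5.3]
grip_width: 0.0325
grasp_force: 61.8
t 20.9 tcp [579.6 246.1 144.2] xang -152.74 tilt [-0.1 -0. ] F [ 0.   0.2 -1.8] w 0.0319 gf 61.1
```

```bash
python3 -m creep '[[0.2,-3.9,0.1,0,0,4.1],[0.2,-3.9,0.1,0,0,4.1],[0.2,-4,0,0,0,4.1],[0.2,-4,0,0,0,4.1],[0.2,-4,0,0,0,4.1],[0.2,-4,0,0,0,4.2],[0.2,-4,0,0,0,4.2],[0.2,-4,0,0,0,4.2]]' >/dev/null
python3 -m creep '[[0.2,-4,0,0,0,4.2],[0.2,-4,0,0,0,4.2],[0.1,-4,0,0,0,4.2],[0.1,-4,0,0,0,4.2],[0.1,-3.9,0,0,0,4.2],[0.1,-3.9,0,0,0,4.2],[0,-3.6,0,0,0,4.2],[0,0,0,0,0,0]]' >/dev/null
python3 -m creep '[[0,0,-2,0,0,0],[0,0,-2,0,0,0],[0,0,-1,0,0,0],[0,0,0,0,0,0],[0,0,0,0,0,0]]' >/dev/null
python3 -c "
from h import *
rd();snap('wrist','w9');rd()"
```

```text
t 23.0 tcp [ 604.1 -345.1   96.4] xang -90.22 tilt [-0.1  0. ] F [ 0.7  0.3 -1.2] w 0.0321 gf 61.1
t 23.05 tcp [ 604.6 -345.6   97.4] xang -90.23 tilt [ 0. -0.] F [ 0.4  0.8 -0.6] w 0.0322 gf 61.1
```

View pics/w9.png

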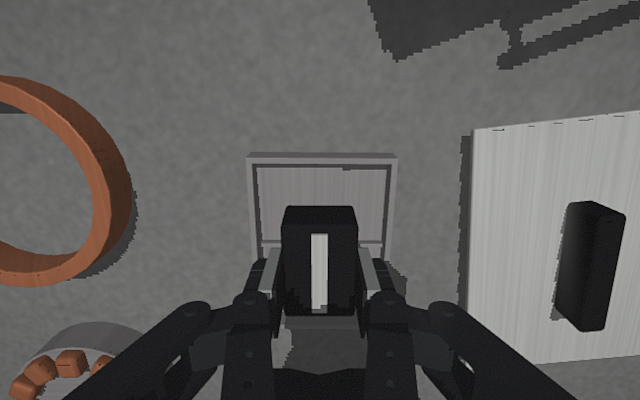

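```bash
python3 -c "
from h import *
rd();o=status.get_obs()
print(ray('wrist',[(248,154),(397,154)],.02,o)*1000, ray('wrist',[(262,243),(378,243)],.01,o)*1000)"
```

```text
t 23.05 tcp [ 604.6 -345.6   97.4] xang -90.23 tilt [ 0. -0.] F [ 0.4  0.8 -0.6] w 0.0322 gf 61.1
[[ 653.32264436 -384.6976675    20.        ]
 [ 552.34687708 -384.36923163   20.        ]] [[ 649.71053691 -312.64509897   10.        ]
 [ 559.6064207  -312.35255186   10.        ]]
```

The picture shows the module above the nest, tray rim at row 154 and rib at row 243; both agree with the top view.

```bash
python3 -m creep '[[-0.15,-0.1,-2.5,0,0,0],[0,0,-2.5,0,0,0],[0,0,-1.5,0,0,0],[0,0,-0.8,0,0,0],[0,0,-0.5,0,0,0],[0,0,-0.3,0,0,0],[0,0,0,0,0,0],[0,0,0,0,0,0]]'
python3 -c "
from h import *
camera('top');rd()"
```

```text
clock: 23.85
eef_pos: [0.6034, -0.3471, 0.0169]
tool_rot: [-0.706, 0.709, -0.001, 0.0]
ft_force: [-0.1, -0.1, -0.2]
grip_width: 0.0328
grasp_force: 61.1
t 23.9 tcp [ 603.4 -347.1   16.9] xang -90.25 tilt [ 0.1 -0.1] F [ 0.9 -0.7  0.7] w 0.0326 gf 61.2
```

```bash
python3 -m creep '[[0,0,0,0,0,0],[0,0,0,0,0,0],[0,0,0,0,0,0],[0,0,2,0,0,0],[0,0,4,0,0,0],[0,0,4,0,0,0],[0,0,3,0,0,0]]' 0.15 | head -2
python3 -m creep '[[-1.1,4.3,0,0,0,4.4],[-1.1,4.3,0,0,0,4.4],[-1.1,4.3,0,0,0,4.4],[-1.1,4.3,0,0,0,4.4],[-1.1,4.3,0,0,0,4.4],[-1.1,4.3,0,0,0,4.4],[-1.1,4.3,0,0,0,4.4],[-1.1,4.3,0,0,0,4.4]]' >/dev/null
python3 -m creep '[[-1.1,4.3,0,0,0,4.4],[-1.1,4.3,0,0,0,4.4],[-1.1,4.3,0,0,0,4.4],[-1.1,4.3,0,0,0,4.4],[-1.1,4.3,0,0,0,4.4],[-1.1,4.3,0,0,0,4.4],[-1.1,4.3,0,0,0,4.4],[-1.1,4.3,0,0,0,4.4]]' >/dev/null
python3 -m creep '[[0,0,0,0,0,0],[0,0,0,0,0,0],[0,0,0,0,0,0]]' >/dev/null
python3 -c "
from h import *
look('w10')
o,im=snap('top','t5')
for t in tags(im,roi=(150,150,400,310)): print(*t)
rd()"
```

```text
clock: 24.6
eef_pos: [0.6033, -0.3471, 0.1488]
t 26.5 tcp [426.7 340.4 145.8] xang -19.9 w 0.049
 tag [318. 195.] [422.5 341.4] [39.8  6. ] -19.9
[383. 294.] [ 376.4 -113.8] [37.  35.8] 7.4 
[242. 286.] [343.8 200.6] [40.1  6.2] 21.8 BLUE
[189. 240.] [424.2 341.1] [38.8  6.4] -19.7 
[314. 222.] [512.6  64.1] [23.5 21. ] 9.4 
[359. 208.] [563.8 -34.5] [21.6 21.3] 9.4 
[333. 217.] [536.8  26.3] [119.3 100.5] -56.9 
[166. 202.] [502.8 416.3] [38.9  4.7] 14.7 BLUE
[322. 198.] [573.3  56.3] [21.8 18.9] 9.4 
t 26.6 tcp [427.1 339.9 145.9] xang -19.98 tilt [-0. -0.] F [-0.1  0.5  0.3] w 0.0491 gf 0.0
```

```bash
python3 -m creep '[[-0.35,0.1,-3,0,0,0],[0,0,-3,0,0,0],[0,0,-3,0,0,0],[0,0,-2.5,0,0,0],[0,0,-1,0,0,0],[0,0,-0.9,0,0,0],[0,0,0,0,0,0],[0,0,0,0,0,0]]' 0.1 |head -2
python3 -m creep '[[0,0,0,0,0,0],[0,0,0,0,0,0],[0,0,0,0,0,0],[0,0,0,0,0,0],[0,0,0,0,0,0]]' -1 
python3 -m creep '[[0,0,2,0,0,0],[0,0,4,0,0,0],[0,0,4,0,0,0],[0,0,3.4,0,0,0],[0,0,0,0,0,0],[0,0,0,0,0,0]]' >/dev/null
python3 -c "
from h import *
snap('wrist','w11');rd()"
```

```text
clock: 27.4
eef_pos: [0.424, 0.3426, 0.0128]
clock: 27.9
eef_pos: [0.4243, 0.3431, 0.0135]
tool_rot: [0.985, -0.172, 0.001, -0.001]
ft_force: [0.2, 0.1, 6.6]
grip_width: 0.0328
grasp_force: 61.0
t 28.55 tcp [422.6 341.9 145.2] xang -19.84 tilt [-0. -0.] F [-0.7 -0.3 -2. ] w 0.0323 gf 60.3
```

```bash
python3 -m creep '[[1.1,-3.8,0.1,0,0,-4.4],[1.1,-3.9,0.1,0,0,-4.4],[1.1,-3.9,0,0,0,-4.4],[1.1,-3.9,0,0,0,-4.4],[1.1,-3.9,0,0,0,-4.4],[1.1,-3.9,0,0,0,-4.4],[1.1,-3.9,0,0,0,-4.4],[1.1,-3.9,0,0,0,-4.4]]' >/dev/null
python3 -m creep '[[1.1,-3.9,0,0,0,-4.4],[1.1,-3.9,0,0,0,-4.4],[1.2,-3.9,0,0,0,-4.4],[1.2,-3.9,0,0,0,-4.4],[1.2,-3.9,0,0,0,-4.4],[1.2,-3.9,0,0,0,-4.3],[1.2,-3.5,0,0,0,-4.3],[0,0,0,0,0,0]]' >/dev/null
python3 -m creep '[[0,0,-2,0,0,0],[0,0,-2,0,0,0],[0,0,-1,0,0,0],[0,0,0,0,0,0],[0,0,0,0,0,0]]' >/dev/null
python3 -c "
from h import *
rd();snap('wrist','w12');rd()"
```

```text
t 30.65 tcp [ 592.9 -237.2   97.5] xang -85.61 tilt [-0.1  0. ] F [ 0.3 -1.  -0.7] w 0.0326 gf 60.2
t 30.7 tcp [ 593.6 -237.5   98.4] xang -85.61 tilt [ 0. -0.] F [ 0.3 -0.3  0.1] w 0.0323 gf 60.2
```

```bash
python3 -m creep '[[0.9,-3.95,0,0,0,-4.3],[0,0,0,0,0,0],[0,0,0,0,0,0],[0,0,0,0,0,0]]' | sed -n 2p
python3 -m creep '[[0,0,-2.5,0,0,0],[0,0,-2.5,0,0,0],[0,0,-1.5,0,0,0],[0,0,0,0,0,0],[0,0,0,0,0,0]]' >/dev/null
python3 -c "
from h import *
snap('wrist','w13');rd()"
```

```text
eef_pos: [0.6024, -0.2769, 0.0986]
t 31.65 tcp [ 603.  -277.1   34.2] xang -89.9 tilt [ 0.1 -0. ] F [ 0.8  0.2 -1. ] w 0.0322 gf 60.2
```

```bash
python3 -m creep '[[0,0,-0.8,0,0,0],[0,0,-0.5,0,0,0],[0,0,-0.4,0,0,0],[0,0,0,0,0,0],[0,0,0,0,0,0]]'
python3 -m creep '[[0,0,0,0,0,0],[0,0,0,0,0,0],[0,0,0,0,0,0],[0,0,2,0,0,0],[0,0,4,0,0,0],[0,0,4,0,0,0],[0,0,3,0,0,0]]' 0.15 | head -2
python3 -m creep '[[-2,0,0,0,0,0],[-4,0,0,0,0,0],[-4,0,0,0,0,0],[-4,0,0,0,0,0],[-3,0,0,0,0,0],[0,0,0,0,0,0],[0,0,0,0,0,0],[0,0,0,0,0,0]]' | head -2
python3 - <<'E'
from h import *
o,im=snap('top','t6'); rd()
a=im[150:310,150:290]; b=im[160:265,275:400]; c=im[170:250,425:525]
f=lambda x,w,h:cv2.resize(x[...,::-1],(w,h),interpolation=cv2.INTER_CUBIC)
cv2.imwrite('pics/t6c.png',np.hstack([f(b,430,361),f(c,370,361)]))
for t in tags(im,roi=(150,150,270,310)): print(*t)
o,_=snap('wrist','w14')
E
```

```text
clock: 32.15
eef_pos: [0.6023, -0.2773, 0.0175]
tool_rot: [0.707, -0.707, 0.0, -0.0]
ft_force: [-3.0, 1.9, 8.2]
grip_width: 0.0324
grasp_force: 61.1
clock: 32.85
eef_pos: [0.6028, -0.2776, 0.1483]
clock: 33.65
eef_pos: [0.4333, -0.2776, 0.1461]
t 33.7 tcp [ 433.4 -277.5  145.9] xang -89.91 tilt [ 0.1 -0. ] F [ 0.2 -0.3 -0.3] w 0.049 gf 0.0
[242. 286.] [343.8 200.6] [40.1  6.2] 21.8 BLUE
[166. 202.] [502.8 416.3] [38.9  4.7] 14.7 BLUE
```

View pics/t6c.png

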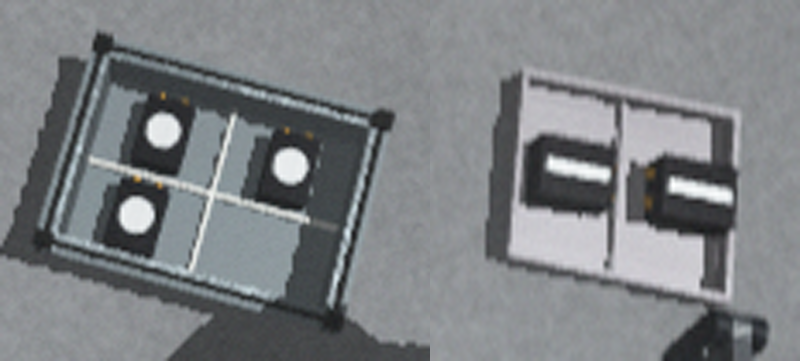

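View pics/w14.png

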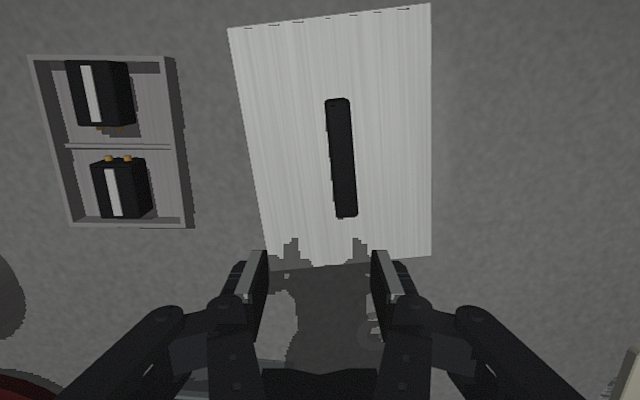

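All three round-tag modules sit in box nests (crop (162,130), (135,215), (290,165)) and both bars sit in the tray nests (crop (578,170), (697,192)). In the wrist view the lid handle runs from (337,100) to (346,217).

```bash
python3 - <<'E'
from h import *
o=status.get_obs(); im=cv2.imread('pics/w14.png')[...,::-1]; g=im.astype(int)
m=np.zeros(g.shape[:2],bool); m[80:235,310:375]=(g.max(2)<75)[80:235,310:375]
for c in poly(m,300): print('handle',rect(ray('wrist',c,.05,o)),rect(ray('wrist',c,.035,o)))
p=ray('wrist',[(228,28),(431,3),(432,257),(268,270)],.02,o)[:,:2]*1000
d=np.roll(p,-1,0)-p
print(p.round(1),p.mean(0),np.hypot(*d.T),np.degrees(np.arctan2(d[:,1],d[:,0])))
im=cv2.imread('pics/top0.png')[...,::-1]
p=ray('top',[(425,255),(517,258),(517.5,327),(424.5,322)],.02)[:,:2]*1000
print(p.round(1),p.mean(0))
E
```

```text
handle (array([ 417.6, -307.2]), array([90.4, 18.2]), -83.6) (array([ 416.5, -303.8]), array([96. , 19.4]), -83.6)
[[ 501.2 -400. ]
 [ 354.  -416.6]
 [ 330.  -210.8]
 [ 481.5 -196.8]] [ 416.67621727 -306.05484348] [148.20024222 207.10985506 152.13819776 204.20159596] [-173.59467774   96.64567848    5.3021521   -84.44794722]
[[ 479.2 -199.5]
 [ 506.7 -409.6]
 [ 355.1 -417.3]
 [ 332.6 -213. ]] [ 418.42193747 -309.84656099]
```

```bash
python3 -m creep '[[-0.8,-1.5,-1,0,0,3.1],[-0.8,-1.5,-2,0,0,3.2],[0,0,-3,0,0,0],[0,0,-2,0,0,0],[0,0,0,0,0,0],[0,0,0,0,0,0]]'|sed -n 2p
python3 - <<'E'
from h import *
camera('top');rd()
E
```

```text
eef_pos: [0.4167, -0.3071, 0.0657]
t 34.4 tcp [ 417.3 -307.6   66.6] xang -83.61 tilt [ 0.1 -0. ] F [ 0.3  0.8 -0.1] w 0.0494 gf 0.0
```

```bash
python3 -m creep '[[0,0,-2,0,0,0],[0,0,-1.3,0,0,0],[0,0,-0.6,0,0,0],[0,0,0,0,0,0],[0,0,0,0,0,0]]'|sed -n '2p;4p'
python3 -m creep '[[0,0,0,0,0,0],[0,0,0,0,0,0],[0,0,0,0,0,0],[0,0,0,0,0,0],[0,0,0,0,0,0],[0,0,0,0,0,0],[0,0,0,0,0,0]]' -1
python3 -m creep '[[0,0,0.5,0,0,0],[0,0,1.5,0,0,0],[0,0,3,0,0,0],[0,0,4,0,0,0],[0,0,3,0,0,0],[0,0,0,0,0,0],[0,0,0,0,0,0],[0,0,0,0,0,0]]'
python3 - <<'E'
from h import *
snap('wrist','w15');rd()
E
```

```text
eef_pos: [0.417, -0.3077, 0.0279]
ft_force: [0.3, -0.5, 1.2]
clock: 35.6
eef_pos: [0.4167, -0.3077, 0.0278]
tool_rot: [0.745, -0.667, 0.001, -0.0]
ft_force: [-1.6, 0.2, 6.7]
grip_width: 0.0171
grasp_force: 61.0
clock: 36.4
eef_pos: [0.4146, -0.3061, 0.1444]
tool_rot: [0.745, -0.667, -0.002, 0.0]
ft_force: [-0.2, 0.5, -4.0]
grip_width: 0.0167
grasp_force: 59.8
t 36.45 tcp [ 414.6 -306.1  144.3] xang -83.65 tilt [-0.2  0.2] F [ 0.1 -0.1 -4. ] w 0.0167 gf 59.8
```

View pics/w15.png

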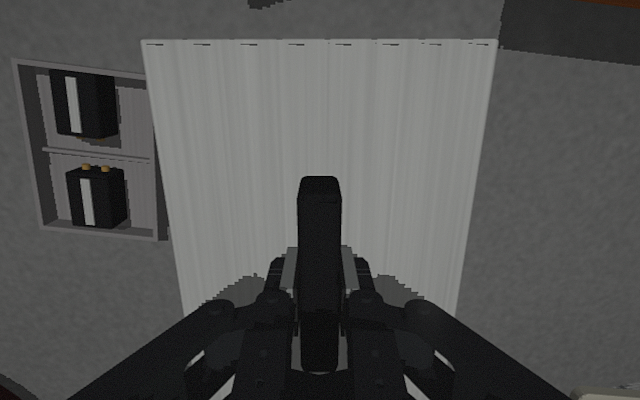

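The lid hangs level in the grip, handle centred at about (320,275), far edge along row 41 from x=143 to 495. Next I'll check the lid-in-hand offset and the box pose.

```bash
python3 - <<'E'
from h import *
o=status.get_obs(); z=o['eef_pos'][2]-.0278+.02
p=ray('wrist',[(143,40),(495.5,40)],z,o)*1000
Rm=R.from_quat(o['tool_rot']).as_matrix()
q=(p-o['eef_pos']*1000)@Rm; print('edge in tool',q.round(1),'len',np.hypot(*(p[1]-p[0])[:2]))
im=cv2.imread('pics/t3.png')[...,::-1]
for t in tags(im,roi=(280,160,400,260),z=.031): print(*t)
# gasket corner blobs
im=cv2.imread('pics/t3.png')[...,::-1]; g=cv2.resize(im[160:265,275:400],None,fx=6,fy=6,interpolation=cv2.INTER_CUBIC).astype(int)
m=cv2.morphologyEx((g.max(2)<55).astype(np.uint8),cv2.MORPH_OPEN,np.ones((17,17)))
P=[]
for c in poly(m,250):
    r=cv2.boundingRect(c.astype(np.int32)); M=cv2.moments(c.astype(np.int32)); u=np.array([M['m10'],M['m01']])/M['m00']
    uv=(u+.5)/6-.5+[275,160]; w=ray('top',uv,.064)[0]*1000; print(uv.round(1),r[2:],w.round(1))
# wrist view of box, w5/w7
E
```

```text
edge in tool [[101.3 -73.8   7.2]
 [101.5  72.9   7.7]] len 146.68611125805384
[359. 208.] [562.9 -34.2] [21.5 21.2] 9.4 
[333. 217.] [536.   26.3] [118.8 100.1] -56.9 
[322. 198.] [572.3  56.2] [21.7 18.8] 9.4 
[370.7 253. ] (32, 27) [459.1 -70.1  64. ]
[286.8 229.2] (30, 28) [480.9 120.4  64. ]
[354.8 215.7] (80, 61) [535.3 -24.   64. ]
[319.5 205.4] (87, 63) [545.7  57.8  64. ]
[360.3 200.9] (78, 35) [570.9 -31.6  64. ]
[385.5 194.6] (31, 26) [594.8 -86.   64. ]
[326.7 191.6] (50, 40) [580.   46.8  64. ]
[319.4 189.7] (23, 28) [581.7  63.9  64. ]
[304.5 172.4] (29, 27) [616.5 104.2  64. ]
```

```bash
python3 - <<'E'
from h import *
def ob(p,xa): 
    x=np.radians(xa); M=np.array([[np.cos(x),np.sin(x),0],[np.sin(x),-np.cos(x),0],[0,0,-1]]); return dict(eef_pos=np.array(p)/1000,tool_rot=R.from_matrix(M).as_quat())
for f,p,xa in(('w1',(513.7,247.4,142.5),165),('w3',(427.5,255,141.8),-155.1),('w5',(584.4,343,143.2),-148.8),('w7',(578.6,244.5,144.5),-152.8),('w14',(433.4,-277.5,145.9),-89.9)):
    im=cv2.imread(f'pics/{f}.png')[...,::-1]; o=ob(p,xa); g=im.astype(int)
    m=cv2.morphologyEx((g.max(2)<50).astype(np.uint8),cv2.MORPH_OPEN,np.ones((9,9)))
    for c in poly(m,60):
        w=ray('wrist',c,.067,o)[:,:2]*1000; ce,s,a=rect(w)
        if s[0]<40 and min(np.hypot(*(ce-q)) for q in [(459,-70),(481,120),(595,-86),(616.5,104)])<20: print(f,c.mean(0).round(),ce,s,a)
    # white ribs
    m=(g.min(2)>165).astype(np.uint8)
    for c in poly(m,60):
        w=ray('wrist',c,.010,o)[:,:2]*1000; ce,s,a=rect(w)
        if np.hypot(*(ce-(537,16)))<60: print(f,'rib',c.mean(0).round(),ce,s,a)
E
python3 - <<'E'
from h import *
def ob(p,xa): 
    x=np.radians(xa); M=np.array([[np.cos(x),np.sin(x),0],[np.sin(x),-np.cos(x),0],[0,0,-1]]); return dict(eef_pos=np.array(p)/1000,tool_rot=R.from_matrix(M).as_quat())
# rib crossing in w1: rib lines seen at approx (8,277)-(150,262) and (80,225)-(115,318)
for f,p,xa,roi in(('w1',(513.7,247.4,142.5),165,(0,215,160,330)),('w3',(427.5,255,141.8),-155.1,(0,140,110,230))):
    im=cv2.imread(f'pics/{f}.png')[...,::-1]; o=ob(p,xa); g=im.astype(int)
    x0,y0,x1,y1=roi; m=((g.min(2)>135)&(g[...,0]-g[...,2]>-3))[y0:y1,x0:x1].astype(np.uint8)
    L=cv2.HoughLinesP(m*255,1,np.pi/180,25,minLineLength=35,maxLineGap=8)
    print(f,m.sum())
    if L is None: continue
    for l in L[:12,0]:
        a=ray('wrist',[(l[0]+x0,l[1]+y0),(l[2]+x0,l[3]+y0)],.010,o)*1000; d=a[1]-a[0]
        # local coords w.r.t. box guess
        t=np.radians(-6.5); loc=(a[:,:2]-[537.5,16.5])@np.array([[np.cos(t),-np.sin(t)],[np.sin(t),np.cos(t)]])
        print((l+[x0,y0,x0,y0]).tolist(),loc.round(1).tolist(),'ang',round(np.degrees(np.arctan2(d[1],d[0])),1))
E
```

```text
w1 794
[23, 277, 149, 260] [[-0.6, -69.4], [-0.6, 56.4]] ang 83.5
[24, 278, 149, 261] [[0.6, -68.9], [0.4, 56.0]] ang 83.6
[72, 223, 112, 317] [[-47.6, -0.9], [56.7, -0.8]] ang -6.4
[74, 222, 113, 315] [[-48.2, 1.3], [54.5, 1.0]] ang -6.6
[23, 276, 149, 259] [[-1.7, -68.9], [-1.6, 56.7]] ang 83.5
[71, 223, 111, 317] [[-47.7, -1.8], [56.5, -1.8]] ang -6.5
[26, 275, 149, 258] [[-2.3, -65.6], [-2.7, 57.0]] ang 83.7
[73, 223, 113, 317] [[-47.4, -0.0], [56.8, 0.2]] ang -6.4
w3 668
[0, 175, 95, 221] [[-0.8, -15.5], [-1.9, 68.7]] ang 84.2
[1, 176, 94, 223] [[-0.4, -14.5], [0.5, 68.6]] ang 82.9
[3, 229, 26, 155] [[49.5, -0.1], [-30.0, -1.2]] ang 174.3
[2, 229, 24, 156] [[49.9, -0.9], [-28.3, -2.4]] ang 174.6
[5, 228, 27, 156] [[47.5, 1.1], [-29.6, -0.3]] ang 174.5
[28, 191, 95, 222] [[1.1, 9.1], [-0.9, 69.1]] ang 85.5
[4, 229, 27, 155] [[49.0, 0.6], [-30.5, -0.5]] ang 174.3
```

```bash
python3 -m creep '[[0.6,1.6,0,0,0,-0.8],[1.4,3.6,0,0,0,-1.5],[1.4,3.6,0,0,0,-1.5],[1.4,3.6,0,0,0,-1.5],[1.4,3.6,0,0,0,-1.5],[1.4,3.6,0,0,0,-1.5],[1.4,3.6,0,0,0,-1.5],[1.4,3.6,0,0,0,-1.5]]' >/dev/null
python3 -m creep '[[1.4,3.6,0,0,0,-1.5],[0.5,1.8,0,0,0,0],[0,0,0,0,0,0],[0,0,0,0,0,0],[0,0,-1,0,0,0],[0,0,0,0,0,0],[0,0,0,0,0,0],[0,0,0,0,0,0]]' >/dev/null
python3 - <<'E'
from h import *
rd();camera('top');rd()
E
```

```text
t 38.05 tcp [539.1  14.1 136.8] xang -96.52 tilt [-0. -0.] F [-0.4 -0.4 -3.9] w 0.0169 gf 59.6
t 38.1 tcp [539.2  14.2 137. ] xang -96.51 tilt [ 0. -0.] F [-0.3  0.8 -4. ] w 0.0167 gf 59.6
```

```bash
python3 -m creep '[[-0.2,0.2,-0.5,0,0,0],[0,0,-1.5,0,0,0],[0,0,-1.5,0,0,0],[0,0,-0.7,0,0,0],[0,0,0,0,0,0],[0,0,0,0,0,0],[0,0,0,0,0,0]]' >/dev/null
python3 - <<'E'
from h import *
rd();camera('top');rd()
E
```

```text
t 38.8 tcp [537.9  16.8  95.7] xang -96.45 tilt [0.1 0. ] F [ 0.7  0.  -3.4] w 0.0169 gf 59.6
t 38.85 tcp [537.9  16.8  95.7] xang -96.45 tilt [0.1 0. ] F [ 0.3  0.9 -4.1] w 0.0171 gf 59.6
```

```bash
python3 -m creep '[[-0.1,0,-0.4,0,0,0],[0,0,-0.4,0,0,0],[0,0,0,0,0,0],[0,0,0,0,0,0]]' |sed -n '2p;4p'
python3 -m creep '[[0,0,-0.3,0,0,0],[0,0,-0.2,0,0,0],[0,0,0,0,0,0],[0,0,0,0,0,0]]' |sed -n '2p;4p'
python3 - <<'E'
from h import *
rd();camera('top');rd()
E
```

```text
eef_pos: [0.5359, 0.0168, 0.0866]
ft_force: [-0.7, 0.3, -4.5]
eef_pos: [0.5361, 0.0167, 0.0817]
ft_force: [-0.8, 0.7, -3.6]
t 39.65 tcp [536.1  16.7  81.7] xang -96.45 tilt [-0. -0.] F [-0.8  0.7 -3.6] w 0.0167 gf 59.8
t 39.7 tcp [536.2  16.8  81.8] xang -96.45 tilt [-0.  0.] F [ 0.2 -0.6 -4.2] w 0.0167 gf 59.8
```

```bash
python3 -m creep '[[0,0,-0.1,0,0,0],[0,0,0,0,0,0],[0,0,0,0,0,0]]' |sed -n '2p;4p'
python3 -m creep '[[0,0,0,0,0,0],[0,0,0,0,0,0],[0,0,0,0,0,0],[0,0,0,0,0,0],[0,0,1,0,0,0],[0,0,3,0,0,0],[0,0,4,0,0,0],[0,0,0,0,0,0]]' 0 |sed -n '2p;5p'
python3 -m creep '[[-1.9,3.4,0,0,0,0],[-1.9,3.5,0,0,0,0],[-1.9,3.5,0,0,0,0],[0,0,0,0,0,0],[0,0,0,0,0,0],[0,0,0,0,0,0],[0,0,0,0,0,0]]' -1 >/dev/null
python3 - <<'E'
from h import *
rd();o,im=snap('top','t7');snap('scene','s7');rd()
g=im.astype(int)
m=np.zeros(g.shape[:2],bool); m[150:275,270:410]=(g.min(2)>160)[150:275,270:410]
for c in poly(m,300): print(rect(ray('top',c,.073)))
cv2.imwrite('pics/t7c.png',cv2.resize(im[140:290,250:430,::-1],None,fx=4,fy=4))
E
```

```text
eef_pos: [0.5362, 0.0168, 0.0809]
ft_force: [0.1, -0.1, -4.5]
eef_pos: [0.5402, 0.0169, 0.1675]
grip_width: 0.0424
t 41.5 tcp [479.8 119.8 160.9] xang -96.55 tilt [ 0. -0.] F [-1.  -0.1  0.1] w -0.0002 gf 0.0
t 41.6 tcp [479.6 119.8 160.8] xang -96.55 tilt [-0. -0.] F [-0.   0.1  0.4] w 0.0004 gf 0.0
(array([457.7, 129.8]), array([154.1,  44.8]), 11.1)
(array([537.8,  17.3]), array([204.7, 149.6]), 83.5)
(array([592.5, 152.3]), array([136.3,  21.5]), 14.6)
```

View pics/t7c.png

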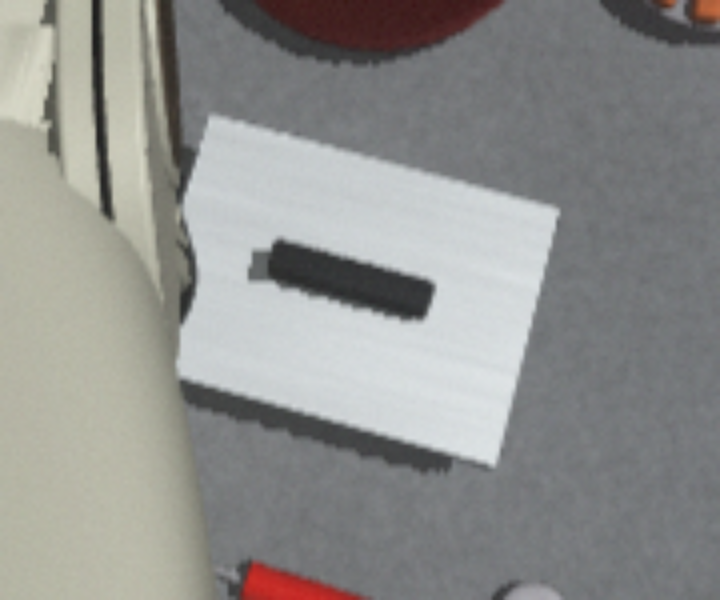

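The lid lies square on the box: centre (537.8,17.3), 83.5°, size 205x150. Now the first corner, nl.

```bash
python3 -m creep '[[0,0,-2.5,0,0,0],[0,0,-2.5,0,0,0],[0,0,-1.5,0,0,0],[0,0,-0.8,0,0,0],[0,0,0,0,0,0],[0,0,0,0,0,0]]' |sed -n '2p;4p'
python3 -m creep '[[0,0,-0.2,0,0,0],[0,0,-0.2,0,0,0],[0,0,-0.2,0,0,0],[0,0,-0.2,0,0,0],[0,0,-0.2,0,0,0],[0,0,-0.1,0,0,0],[0,0,0,0,0,0]]' |sed -n '2p;4p'
```

```text
eef_pos: [0.4798, 0.1206, 0.0884]
ft_force: [0.8, -0.1, 0.1]
eef_pos: [0.479, 0.1207, 0.0766]
ft_force: [-0.4, 0.2, -0.3]
```

```bash
python3 -m creep '[[0,0,-0.1,0,0,0],[0,0,-0.1,0,0,0],[0,0,-0.1,0,0,0],[0,0,-0.1,0,0,0],[0,0,0,0,0,0],[0,0,0,0,0,0]]' |sed -n '2p;4p'
python3 -m creep '[[0,0,-0.1,0,0,0],[0,0,0,0,0,0],[0,0,-0.1,0,0,0],[0,0,0,0,0,0],[0,0,0,0,0,0]]' |sed -n '2p;4p'
```

```text
eef_pos: [0.4792, 0.1208, 0.0731]
ft_force: [-0.1, -0.4, 2.3]
eef_pos: [0.4793, 0.1208, 0.0721]
ft_force: [-3.0, -0.0, 10.5]
```

```bash
for i in 1; do
python3 -m creep '[[0,0,-0.1,0,0,0],[0,0,0,0,0,0],[0,0,-0.1,0,0,0],[0,0,0,0,0,0],[0,0,-0.1,0,0,0],[0,0,0,0,0,0]]' |sed -n '2p;4p'
python3 -m creep '[[0,0,-0.1,0,0,0],[0,0,0,0,0,0],[0,0,-0.1,0,0,0],[0,0,0,0,0,0],[0,0,0,0,0,0]]' |sed -n '2p;4p'
done
```

```text
eef_pos: [0.4792, 0.1209, 0.0694]
ft_force: [-4.6, -0.8, 12.7]
eef_pos: [0.4792, 0.121, 0.0675]
ft_force: [-4.1, -0.3, 13.8]
```

```bash
python3 -m creep '[[0,0,-0.1,0,0,0],[0,0,0,0,0,0],[0,0,-0.05,0,0,0],[0,0,0,0,0,0],[0,0,0,0,0,0]]' |sed -n '2p;4p'
python3 -m creep '[[0,0,-0.05,0,0,0],[0,0,0,0,0,0],[0,0,0,0,0,0],[0,0,0,0,0,0]]' |sed -n '2p;4p'
python3 -m creep '[[0,0,-0.05,0,0,0],[0,0,0,0,0,0],[0,0,0,0,0,0],[0,0,0,0,0,0]]' |sed -n '2p;4p'
```

```text
eef_pos: [0.4792, 0.121, 0.0664]
ft_force: [-5.7, -0.9, 16.4]
eef_pos: [0.4793, 0.121, 0.0664]
ft_force: [-6.2, -1.3, 18.7]
eef_pos: [0.4793, 0.121, 0.0663]
ft_force: [-7.8, -1.7, 21.4]
```

```bash
python3 -m creep '[[0,0,1,0,0,0],[0,0,2,0,0,0],[-0.4,-3.8,0,0,0,0],[-0.4,-3.8,0,0,0,0],[-0.4,-3.8,0,0,0,0],[-0.4,-3.8,0,0,0,0],[-0.4,-4,0,0,0,0],[0,0,0,0,0,0]]' >/dev/null
python3 -m creep '[[0,0,-1,0,0,0],[0,0,0,0,0,0],[0,0,0,0,0,0],[0,0,0,0,0,0]]'|sed -n '2p;4p'
```

```text
eef_pos: [0.4592, -0.0701, 0.0832]
ft_force: [0.6, 0.0, 0.5]
```

```bash
python3 -m creep '[[-0.1,-0.1,-0.4,0,0,0],[0,0,-0.3,0,0,0],[0,0,-0.1,0,0,0],[0,0,-0.1,0,0,0],[0,0,-0.1,0,0,0],[0,0,0,0,0,0]]'|sed -n '2p;4p'
python3 -m creep '[[0,0,-0.1,0,0,0],[0,0,0,0,0,0],[0,0,-0.1,0,0,0],[0,0,0,0,0,0],[0,0,-0.1,0,0,0],[0,0,0,0,0,0]]' |sed -n '2p;4p'
python3 -m creep '[[0,0,-0.1,0,0,0],[0,0,0,0,0,0],[0,0,-0.1,0,0,0],[0,0,0,0,0,0],[0,0,-0.1,0,0,0],[0,0,0,0,0,0]]' |sed -n '2p;4p'
```

```text
eef_pos: [0.4581, -0.0723, 0.0733]
ft_force: [0.0, -0.1, -0.5]
eef_pos: [0.4583, -0.0723, 0.0715]
ft_force: [-2.7, 0.4, 9.1]
eef_pos: [0.4583, -0.0723, 0.0686]
ft_force: [-3.2, 1.1, 10.1]
```

```bash
python3 -m creep '[[0,0,-0.1,0,0,0],[0,0,0,0,0,0],[0,0,-0.1,0,0,0],[0,0,0,0,0,0],[0,0,-0.05,0,0,0],[0,0,0,0,0,0]]' |sed -n '2p;4p'
python3 -m creep '[[0,0,-0.1,0,0,0],[0,0,0,0,0,0],[0,0,-0.05,0,0,0],[0,0,0,0,0,0],[0,0,0,0,0,0]]' |sed -n '2p;4p'
python3 -m creep '[[0,0,-0.05,0,0,0],[0,0,0,0,0,0],[0,0,0,0,0,0],[0,0,0,0,0,0]]' |sed -n '2p;4p'
```

```text
eef_pos: [0.4582, -0.0723, 0.0664]
ft_force: [-4.8, -0.4, 12.0]
eef_pos: [0.4583, -0.0723, 0.0662]
ft_force: [-7.9, 0.8, 22.5]
eef_pos: [0.4584, -0.0723, 0.0661]
ft_force: [-9.1, 0.3, 26.4]
```

```bash
python3 -m creep '[[0,0,1,0,0,0],[0,0,2.2,0,0,0],[3.4,-0.4,0,0,0,0],[3.4,-0.4,0,0,0,0],[3.4,-0.4,0,0,0,0],[3.3,-0.3,0,0,0,0],[0,0,0,0,0,0],[0,0,0,0,0,0]]' >/dev/null
python3 -m creep '[[0,0,-0.8,0,0,0],[0,0,0,0,0,0],[0,0,0,0,0,0],[0,0,0,0,0,0]]'|sed -n '2p;4p'
```

```text
eef_pos: [0.5927, -0.0872, 0.0871]
ft_force: [-0.2, -0.8, 0.9]
```

```bash
python3 -m creep '[[0.1,0,-0.5,0,0,0],[0,0,-0.5,0,0,0],[0,0,-0.1,0,0,0],[0,0,-0.1,0,0,0],[0,0,-0.1,0,0,0],[0,0,0,0,0,0],[0,0,0,0,0,0]]'|sed -n '2p;4p'
python3 -m creep '[[0,0,-0.1,0,0,0],[0,0,0,0,0,0],[0,0,-0.1,0,0,0],[0,0,0,0,0,0],[0,0,-0.1,0,0,0],[0,0,0,0,0,0]]' |sed -n '2p;4p'
python3 -m creep '[[0,0,-0.1,0,0,0],[0,0,0,0,0,0],[0,0,-0.1,0,0,0],[0,0,0,0,0,0],[0,0,-0.1,0,0,0],[0,0,0,0,0,0]]' |sed -n '2p;4p'
```

```text
eef_pos: [0.5943, -0.0873, 0.0739]
ft_force: [0.2, 1.0, 0.0]
eef_pos: [0.5946, -0.0873, 0.0727]
ft_force: [-3.6, 0.1, 9.2]
eef_pos: [0.5947, -0.0874, 0.0701]
ft_force: [-3.3, -0.5, 11.0]
```

```bash
python3 -m creep '[[0,0,-0.1,0,0,0],[0,0,0,0,0,0],[0,0,-0.1,0,0,0],[0,0,0,0,0,0],[0,0,-0.1,0,0,0],[0,0,0,0,0,0]]' |sed -n '2p;4p'
python3 -m creep '[[0,0,-0.1,0,0,0],[0,0,0,0,0,0],[0,0,-0.05,0,0,0],[0,0,0,0,0,0],[0,0,0,0,0,0]]' |sed -n '2p;4p'
python3 -m creep '[[0,0,-0.05,0,0,0],[0,0,0,0,0,0],[0,0,0,0,0,0]]' |sed -n '2p;4p'
python3 -m creep '[[0,0,-0.05,0,0,0],[0,0,0,0,0,0],[0,0,0,0,0,0]]' |sed -n '2p;4p'
```

```text
eef_pos: [0.5949, -0.0875, 0.0672]
ft_force: [-3.8, -0.7, 12.1]
eef_pos: [0.5949, -0.0875, 0.0662]
ft_force: [-3.9, 0.2, 14.4]
eef_pos: [0.595, -0.0875, 0.0662]
ft_force: [-5.1, 0.6, 15.9]
eef_pos: [0.5949, -0.0875, 0.0661]
ft_force: [-6.1, 0.4, 19.3]
```

Third corner home. Now fl at (615.5,104.6).

```bash
python3 -m creep '[[0,0,1,0,0,0],[0,0,2.2,0,0,0],[0.4,3.9,0,0,0,0],[0.4,3.9,0,0,0,0],[0.4,3.9,0,0,0,0],[0.4,3.9,0,0,0,0],[0.4,3.6,0,0,0,0],[0,0,0,0,0,0]]' >/dev/null
python3 -m creep '[[0,0,-0.8,0,0,0],[0,0,0,0,0,0],[0,0,0,0,0,0],[0,0,0,0,0,0]]'|sed -n '2p;4p'
```

```text
eef_pos: [0.6141, 0.1035, 0.0862]
ft_force: [-0.8, -0.1, -0.9]
```

```bash
python3 -m creep '[[0.1,0.1,-0.5,0,0,0],[0,0,-0.4,0,0,0],[0,0,-0.1,0,0,0],[0,0,-0.1,0,0,0],[0,0,-0.1,0,0,0],[0,0,0,0,0,0],[0,0,0,0,0,0]]'|sed -n '2p;4p'
python3 -m creep '[[0,0,-0.1,0,0,0],[0,0,0,0,0,0],[0,0,-0.1,0,0,0],[0,0,0,0,0,0],[0,0,-0.1,0,0,0],[0,0,0,0,0,0]]' |sed -n '2p;4p'
python3 -m creep '[[0,0,-0.1,0,0,0],[0,0,0,0,0,0],[0,0,-0.1,0,0,0],[0,0,0,0,0,0],[0,0,-0.1,0,0,0],[0,0,0,0,0,0]]' |sed -n '2p;4p'
```

```text
eef_pos: [0.6152, 0.1058, 0.0744]
ft_force: [0.6, 0.1, -0.3]
eef_pos: [0.6155, 0.1059, 0.0728]
ft_force: [-2.1, -0.1, 7.8]
eef_pos: [0.6155, 0.1059, 0.0702]
ft_force: [-2.8, 0.0, 9.3]
```

```bash
python3 -m creep '[[0,0,-0.1,0,0,0],[0,0,0,0,0,0],[0,0,-0.1,0,0,0],[0,0,0,0,0,0],[0,0,-0.1,0,0,0],[0,0,0,0,0,0]]' |sed -n '2p;4p'
python3 -m creep '[[0,0,-0.1,0,0,0],[0,0,0,0,0,0],[0,0,-0.05,0,0,0],[0,0,0,0,0,0],[0,0,0,0,0,0]]' |sed -n '2p;4p'
python3 -m creep '[[0,0,-0.05,0,0,0],[0,0,0,0,0,0],[0,0,0,0,0,0]]' |sed -n '2p;4p'
python3 -m creep '[[0,0,-0.05,0,0,0],[0,0,0,0,0,0],[0,0,0,0,0,0]]' |sed -n '2p;4p'
```

```text
eef_pos: [0.6156, 0.1059, 0.0673]
ft_force: [-2.3, 0.4, 9.6]
eef_pos: [0.6156, 0.106, 0.0661]
ft_force: [-3.8, 0.5, 11.2]
eef_pos: [0.6156, 0.106, 0.0661]
ft_force: [-3.6, -0.6, 12.9]
eef_pos: [0.6156, 0.106, 0.066]
ft_force: [-4.4, -0.3, 14.6]
```

```bash
python3 -m creep '[[0,0,-0.1,0,0,0],[0,0,0,0,0,0],[0,0,0,0,0,0]]' |sed -n '2p;4p'
python3 -m creep '[[0,0,1,0,0,0],[0,0,2.2,0,0,0],[-3.4,0.4,0,0,0,0],[-3.4,0.4,0,0,0,0],[-3.4,0.4,0,0,0,0],[-3.4,0.4,0,0,0,0],[0,0,0,0,0,0],[0,0,0,0,0,0]]' >/dev/null
python3 -m creep '[[0,0,-1.3,0,0,0],[0,0,0,0,0,0],[0,0,0,0,0,0],[0,0,0,0,0,0]]'|sed -n '2p;4p'
```

```text
eef_pos: [0.6157, 0.106, 0.066]
ft_force: [-7.6, -1.3, 19.3]
eef_pos: [0.4801, 0.1218, 0.0811]
ft_force: [-0.3, -0.3, -0.4]
```

```bash
python3 -m creep '[[0,0,-0.5,0,0,0],[0,0,-0.4,0,0,0],[0,0,-0.2,0,0,0],[0,0,0,0,0,0],[0,0,0,0,0,0]]'|sed -n '2p;4p'
python3 -m creep '[[0,0,-0.1,0,0,0],[0,0,-0.1,0,0,0],[0,0,-0.1,0,0,0],[0,0,-0.1,0,0,0],[0,0,0,0,0,0],[0,0,0,0,0,0]]'|sed -n '2p;4p'
```

```text
eef_pos: [0.4791, 0.1217, 0.0698]
ft_force: [-0.7, -0.5, -0.6]
eef_pos: [0.4792, 0.1218, 0.0661]
ft_force: [-1.6, 0.1, 5.0]
```

```bash
python3 -m creep '[[0,0,2,0,0,0],[0,0,4,0,0,0],[0,0,4,0,0,0],[-2,4,2,0,0,0],[-3,4,0,0,0,0],[-3,4,0,0,0,0],[0,0,0,0,0,0],[0,0,0,0,0,0]]' |sed -n '2p;4p'
python3 - <<'E'
from h import *
o,im=snap('top','t8');rd();g=im.astype(int)
m=np.zeros(g.shape[:2],bool); m[150:275,270:410]=(g.min(2)>160)[150:275,270:410]
for c in poly(m,300): print('lid',rect(ray('top',c,.066)))
a=cv2.imread('pics/top0.png')[...,::-1].astype(int)
d=(np.abs(a-g).max(2)>60).astype(np.uint8); d=cv2.morphologyEx(d,cv2.MORPH_OPEN,np.ones((3,3)))
for c in poly(d,20): print('changed',c.mean(0).round(),cv2.boundingRect(c.astype(np.int32)))
E
```

```text
eef_pos: [0.3985, 0.2426, 0.1858]
ft_force: [-0.3, 0.5, 0.3]
t 63.95 tcp [399.2 241.8 185.7] xang -96.39 tilt [ 0. -0.] F [ 0.9 -0.1  0.4] w 0.0001 gf 0.0
lid (array([538. ,  17.1]), array([205.2, 150.8]), 83.5)
changed [173. 391.] (169, 382, 10, 18)
changed [152. 309.] (139, 279, 23, 63)
changed [420. 261.] (418, 256, 5, 11)
changed [470. 291.] (425, 255, 93, 73)
changed [227. 246.] (217, 235, 21, 23)
changed [189. 238.] (184, 231, 11, 18)
changed [186. 252.] (151, 213, 63, 73)
changed [200. 214.] (198, 211, 5, 7)
changed [492. 212.] (478, 204, 28, 18)
changed [169. 218.] (160, 204, 17, 31)
changed [462. 208.] (449, 200, 25, 18)
changed [239. 209.] (228, 198, 23, 24)
changed [128. 204.] (107, 185, 37, 41)
changed [244. 184.] (234, 173, 21, 23)
changed [337. 213.] (284, 170, 105, 87)
changed [202. 176.] (192, 164, 22, 23)
changed [101. 162.] (97, 154, 9, 16)
changed [ 54. 277.] (0, 150, 134, 250)
```

```bash
python3 -c "
from h import *
print(ticket.job_done())"
```

```text
the job is handed in; nothing more can be done
None
```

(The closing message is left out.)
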